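# Set up two casting flasks: wax tree into the sprue base, flask over the wax

### The job

Get both casting flasks ready for investing: stand the tall wax tree in the cup of the large rubber sprue base and the short tree in that of the small base, then gently lower the matching flask over each tree, large flask on the large base and small flask on the small one, until it sits fully down and level inside the base's rim. The wax is fragile: do not knock the trees with the flasks; in the end everything stands upright, seated and let go. Mind the lamp that hangs over the bench on the right, the pliers shelf behind and the 115 mm high white bur stand in the middle.

Things in the scene. Friction and masses are not known exactly. Their poses are not given: they have to be found in the camera images.
- bur_tower: White three-tiered bur stand, round, 155 mm wide at the foot, 115 mm high, standing among the things at a fixed place; not part of the job, only to be kept clear of. Origin: underside centre, z up.
- base_large: Larger black rubber sprue base, a round dish 80 mm wide, fixed. Origin: underside centre, z up. Central cup 37 mm wide, 15 mm high; its socket for a wax tree's foot is a funnel, 25 mm wide at its floor (5 mm up), 32 mm at the mouth. Round the cup the flask's seat, also at 5 mm, in a rim 14 mm high, inside 67.6 mm wide at the seat, flaring to 73.6 mm at the top. Fits the large flask.
- base_small: Smaller black rubber sprue base, a round dish 70 mm wide, fixed. Origin: underside centre, z up. Central cup 37 mm wide, 15 mm high; its socket for a wax tree's foot is a funnel, 25 mm wide at its floor (5 mm up), 32 mm at the mouth. Round the cup the flask's seat, also at 5 mm, in a rim 14 mm high, inside 57.6 mm wide at the seat, flaring to 63.6 mm at the top. Fits the small flask.
- flask_large: large stainless steel casting flask: open round tube standing upright, outer diameter 64 mm, inner 58 mm, height 78 mm, about 360 g. Origin: underside centre, z up; yaw immaterial. Grip across the outside near the top. Seated, its underside rests on the seat of the large base, round the tree.
- flask_small: small stainless steel casting flask: open round tube standing upright, outer diameter 54 mm, inner 49 mm, height 56 mm, about 190 g. Origin: underside centre, z up; yaw immaterial. Grip across the outside near the top. Seated, its underside rests on the seat of the small base, round the tree.
- tree_tall: tall tree of dark green wax, about 35 g, upright on a round foot 22 mm wide, 7 mm thick, chamfered below. Origin: underside centre, z up. Round stem 9 mm thick to 62 mm height; ten small charms hang in two tiers on sprues, reaching 20.5 mm from the axis, none above 41 mm; the bare stem above is the grip. Seated, the foot stands on the socket floor of the large base.
- tree_short: short tree of dark green wax, about 25 g, upright on a round foot 22 mm wide, 7 mm thick, chamfered below. Origin: underside centre, z up. Round stem 9 mm thick to 44 mm height; four small charms hang in one tier on sprues, reaching 17.5 mm from the axis, none above 25 mm; the bare stem above is the grip. Seated, the foot stands on the socket floor of the small base.

How it is judged:
By the outcome, as a careful person would: the job done as asked, in the order asked, and still so for the second after the job is handed in, with the robot touching nothing.
It also fails if it takes over 112 s, if anything falls off the work surface, if the arm or the gripper's body presses on something with over 40 N, if the wrist force passes 120 N, or if a joint passes its speed limit or range.

### The arm

A 7-joint arm with a two-finger parallel gripper is mounted at the origin on a cart in front of the work surface, level with it; the furniture and walls round the work are solid. World frame = base frame: x ahead of the robot, y to its left, z up, the work surface at z = 0. Lengths are in m, angles in rad, forces in N, time in s.
With the tool pointing down it reaches from about 0.425 to 0.925 m from the base axis. Payload 6.8 kg.
Tool frame: the origin (TCP) lies on the centre line of the jaws, within the pads' length; the fingertips stand 17 mm ahead of it and the grasp point (between the pads) lies 2 mm behind it; z points along the fingers, x is the direction in which the jaws open and shut, and the axes are right-handed (so a half turn about z gives the same grasp; the last joint's range is limited). The gripper opens to 85 mm and grips with 20 to 120 N. Pads are 22 mm wide; open, the fingers measure 114 mm over their backs; the gripper's body (76 mm by 85 mm) begins 54 mm behind the grasp point. The pads swing forward as they close: fully open they stand 13 mm farther back than shut.
Start: joints at [1.035, 0.477, 0.022, 1.555, -0.011, 1.109, -0.083], TCP at [0.28, -0.614, 0.248] pointing down, gripper open.
Joint ranges: [-2.96, 2.96], [-0.34, 2.1], [-1.41, 1.46], [0.24, 2.44], [-1.37, 4.51], [0.17, 1.92], [-2.96, 2.96]. Speed limits (rad/s): [2.39, 2.39, 3.14, 3.14, 3.14, 3.14, 3.14].

### API

Orientations are given as a rotation vector (axis times angle).
In Python, from bench import r gives the robot as it stands.
- The arm moves only by the tool arm_command, never from a script. Its argument "increments" is a list of rows, each a list of 3 entries, a list of its own where there are three numbers: the shift along the world's x, y, z in m, then the turn, a rotation vector about the world's x, y, z in rad, then the opening in per cent of the stroke, from 0 (shut) to 100 (fully open). A call has 1 to 10 rows; each row is the pose to reach, as a shift and turn from the pose commanded when the call began; what a row does not reach only later rows make up. A row lasts 1/10 s, in which the tool goes at most 50 mm and 8.59 degrees, less where a joint would pass 70% of its speed; a pose out of reach is approached as far as the arm can. A call with a gripper value outside its range is refused whole. The fingers move at their own pace and stop on an object; "newtons" is the grip in N (left out, the last holds). Time passes only in rows, so rows that repeat a pose let the fingers close. It gives the time, the measured TCP pose, the force and the opening at its end, in the units of the state.
- r.get_obs(): the state, without advancing time (a new reading comes with each control period).
- r.grab_frame(name): name is "scene" or "top" or "wrist"; returns the picture (480x640x3 uint8, blue, green, red); there is no depth.
- r.camera_model(name): a dict with "camera_matrix" (3x3 intrinsics, pixels), "camera_from_world" (4x4, takes a point from world to camera coordinates). Camera axes: x right, y down, z forward; pixel columns grow to the right and rows downward; lengths in m; the calibration is good to about 2 mm. A picture is of the moment at which its call begins: read the wrist's pose just before it. camera_model takes no time and is no camera call; for the wrist camera it gives the pose at the moment of the call.
- r.hand_in(): hands the job in, once; it reports no verdict.
The state is a dict: "clock": time; "joints": joint angles; "qvel": joint speeds; "tau": joint torques, N m; "tcp_pos": TCP position; "orientation": TCP orientation; "contact_force": force on the tool from outside, world axes, zero at the start; "moment": the same for the moment, N m; "grip_width": finger opening in m.
Only numpy, scipy, OpenCV 4.12 (cv2) and the standard library are available. Lean on these libraries where they do the work, as an engineer would, in place of code of your own. Each camera call takes 0.05 s, during which the arm holds its last target. There are 200 camera calls.

## Working session

There is one attempt and no reset: what is moved stays moved. The work goes in short steps, Python scripts to look and compute and a tool call to move; the robot and the scene stay as the last step left them, time stands still between calls to the robot, and variables do not carry over. Pictures are saved under pics/ and viewed, about 12 in all and at most 16, crops included, and the job is handed in when it is done.

Besides the shell and the picture viewer there is one more tool, called after "Emit:" as a command line: name --argument value ..., lists and objects as JSON in quotes. arm_command: Moves the arm, as the interface text tells. Its arguments: {"type":"object","properties":{"increments":{"type":"array","items":{"type":"array"}},"newtons":{"type":"number"}},"required":["increments"]}

```bash
mkdir -p pics; ls; python3 - <<'E'
from bench import r
import cv2
print(r.get_obs())
for n in("scene","top"):
    cv2.imwrite(f"pics/{n}0.png",r.grab_frame(n)); m=r.camera_model(n); print(n,m["camera_matrix"],m["camera_from_world"])
E
```

```text
pics
{'clock': 0.0, 'joints': array([ 1.03487365,  0.47782752,  0.02235586,  1.55643328, -0.01150049,
        1.10936238, -0.08310416]), 'qvel': array([-0.00080258, -0.00065021, -0.00200625, -0.00087312,  0.00093726,
       -0.00020374,  0.00062972]), 'tau': array([ 4.05585752e-04, -5.96442211e+01,  1.60792116e+00, -2.81187648e+01,
        1.24333519e-02,  9.39110178e-03,  8.56535962e-06]), 'tcp_pos': array([ 0.27979257, -0.61365196,  0.24731533]), 'orientation': array([-2.64163131e+00,  1.69874343e+00,  2.63168619e-03]), 'contact_force': array([-0.33431863,  0.19268201,  0.63408832]), 'moment': array([-0.03598494, -0.02568913,  0.00241427]), 'grip_width': 0.08533314385800082}
scene [[451.05407223   0.         327.69462382]
 [  0.         451.05407223 235.27076114]
 [  0.           0.           1.        ]] [[-0.83653938 -0.54784766 -0.0080502   0.43440518]
 [-0.32100228  0.50195761 -0.80311649  0.20302749]
 [ 0.44402635 -0.66925444 -0.59576766  0.62505298]
 [ 0.          0.          0.          1.        ]]
top [[612.28408932   0.         314.42406036]
 [  0.         612.28408932 239.85236941]
 [  0.           0.           1.        ]] [[ 0.01595853 -0.99965145  0.02103093 -0.01181182]
 [-0.99946162 -0.01655149 -0.02832861  0.5104304 ]
 [ 0.02866683 -0.02056753 -0.9993774   1.13684903]
 [ 0.          0.          0.          1.        ]]
```

View pics/scene0.png

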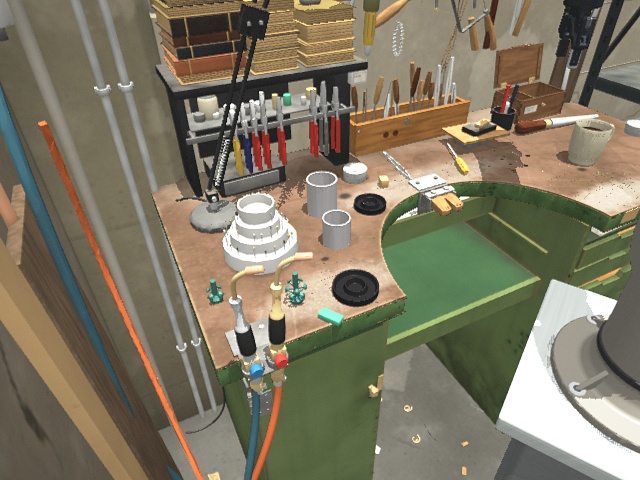

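View pics/top0.png

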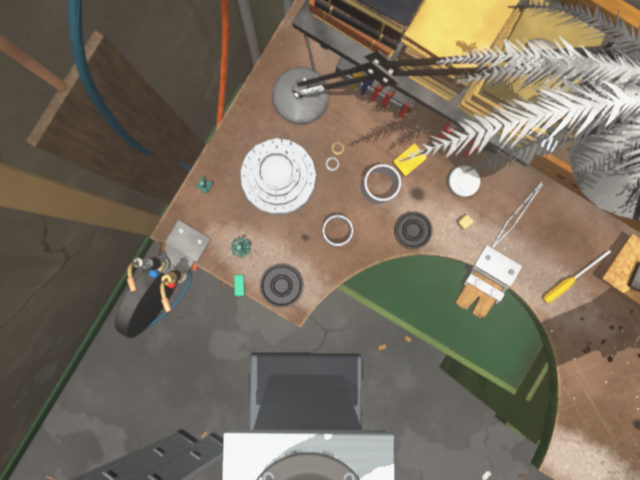

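Seen in scene: large base (355,287), small base (370,203), flasks (321,193)/(336,229), trees (215,291) and (296,288). In top: large base (282,285), small base (413,230), flasks (382,183)/(338,230), trees (241,246)/(205,185), torches at the left front. Next: enlarged crops.

```bash
python3 - <<'E'
import cv2
a=cv2.imread("pics/top0.png")[150:315,185:445]; cv2.imwrite("pics/topc.png",cv2.resize(a,None,fx=3,fy=3,interpolation=cv2.INTER_CUBIC))
a=cv2.imread("pics/scene0.png")[165:325,195:400]; cv2.imwrite("pics/scenec.png",cv2.resize(a,None,fx=3.7,fy=3.7,interpolation=cv2.INTER_CUBIC))
E
```

```text
(no output)
```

View pics/topc.png

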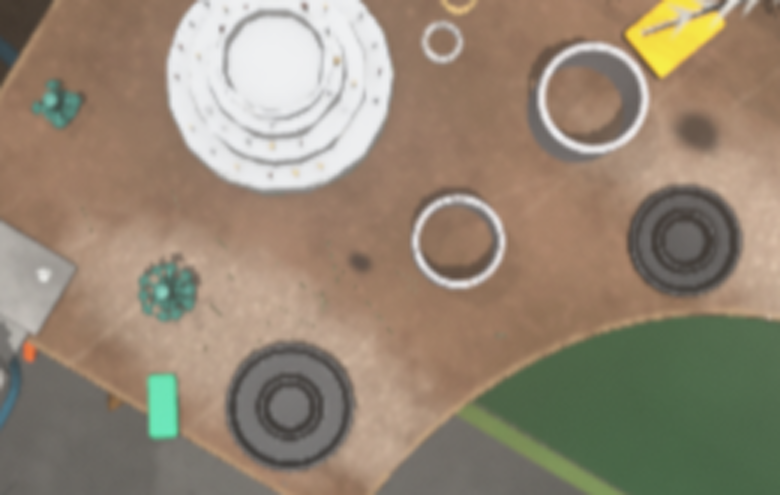

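View pics/scenec.png

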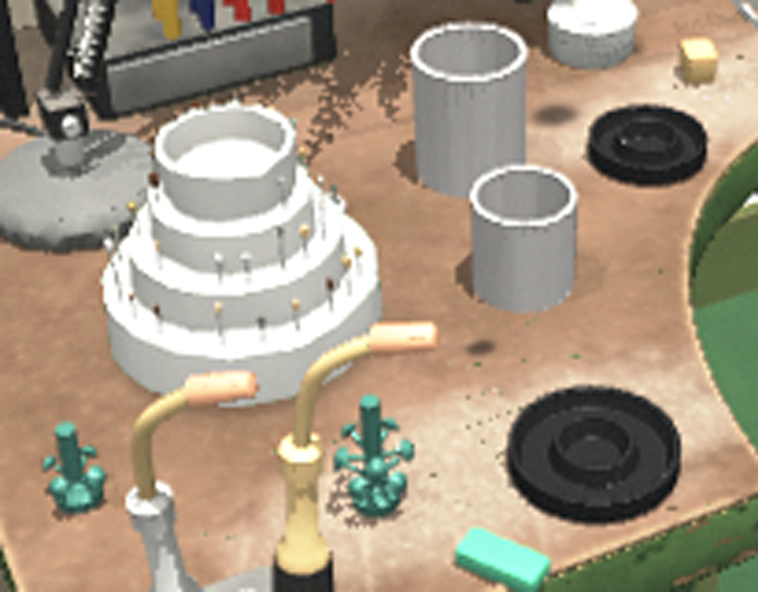

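Top crop: rims at large base (290,404), small base (685,240), flask rims (593,98) and (459,241), stem tops (163,291) and (55,101). Scene crop: same features at (594,446), (648,142), (469,52), (523,195), (371,400), (67,427). The short tree is at the far left behind the torches.

```bash
cat >h.py <<'E'
from bench import r
import numpy as np, cv2
def P(n,m=None):
    m=m or r.camera_model(n); return m["camera_matrix"]@m["camera_from_world"][:3]
def tri(views):  # [(P,(u,v))]
    A=np.vstack([[u*p[2]-p[0],v*p[2]-p[1]] for p,(u,v) in views]); X=np.linalg.lstsq(A[:,:3],-A[:,3],rcond=None)[0]
    res=[]
    for p,uv in views:
        q=p@np.r_[X,1]; res.append(np.round(q[:2]/q[2]-uv,1))
    return X,res
def atz(p,uv,z):
    u,v=uv; A=np.array([u*p[2]-p[0],v*p[2]-p[1]]); return np.linalg.solve(A[:,:2],-A[:,3]-A[:,2]*z)
def proj(p,X):
    q=p@np.r_[X,1]; return q[:2]/q[2]
E
python3 - <<'E'
from h import *
pt,ps=P("top"),P("scene")
T=lambda x,y:((x+.5)/3-.5+185,(y+.5)/3-.5+150)
S=lambda x,y:((x+.5)/3.7-.5+195,(y+.5)/3.7-.5+165)
for n,t,s,z in [("bL",(290.5,404),(594.5,446),.014),("bS",(685,240),(648,142),.014),("fL",(593.5,98.5),(469,52),.078),("fS",(459,241),(523.5,195),.056),("tT",(163,291),(371,400),.062),("tS",(55,101),(67,427),.044),("bur",(274,61),(226,145),.115),("torch",(0,0),(404,336),.1)]:
    X,e=tri([(pt,T(*t)),(ps,S(*s))]); print(n,X.round(4),[list(x) for x in e],"atz top",atz(pt,T(*t),z).round(4),"scene",atz(ps,S(*s),z).round(4),"r",np.hypot(*X[:2]).round(3))
m=r.camera_model("wrist");o=r.get_obs()
import scipy.spatial.transform as st
R=st.Rotation.from_rotvec(o["orientation"]).as_matrix();print(R.round(3))
C=m["camera_from_world"];Rc=C[:3,:3];c=-Rc.T@C[:3,3];print("cam in tcp",R.T@(c-o["tcp_pos"]),(R.T@Rc.T).round(3),m["camera_matrix"][0,0])
E
```

```text
bL [0.4266 0.0562 0.0114] [[np.float64(0.1), np.float64(0.1)], [np.float64(-0.3), np.float64(-0.0)]] atz top [0.427  0.0563] scene [0.4248 0.0585] r 0.43
bS [ 0.5326 -0.1877  0.01  ] [[np.float64(-0.0), np.float64(-0.0)], [np.float64(0.0), np.float64(0.0)]] atz top [ 0.5324 -0.1869] scene [ 0.5298 -0.182 ] r 0.565
fL [ 0.6119 -0.1201  0.0785] [[np.float64(-0.1), np.float64(-0.2)], [np.float64(0.4), np.float64(0.0)]] atz top [ 0.6116 -0.1204] scene [ 0.613  -0.1204] r 0.624
fS [ 0.5277 -0.0437  0.0569] [[np.float64(-0.1), np.float64(-0.1)], [np.float64(0.3), np.float64(0.0)]] atz top [ 0.5275 -0.0439] scene [ 0.5288 -0.0445] r 0.529
tT [0.4948 0.1313 0.0626] [[np.float64(-0.1), np.float64(-0.1)], [np.float64(0.2), np.float64(0.0)]] atz top [0.4947 0.1313] scene [0.4956 0.1309] r 0.512
tS [0.609  0.2009 0.044 ] [[np.float64(-0.4), np.float64(-0.4)], [np.float64(1.1), np.float64(0.1)]] atz top [0.6083 0.2002] scene [0.6106 0.2018] r 0.641
bur [0.6254 0.066  0.1128] [[np.float64(-0.1), np.float64(-0.1)], [np.float64(0.3), np.float64(0.0)]] atz top [0.6249 0.0658] scene [0.6233 0.0688] r 0.629
torch [0.5903 0.1862 0.1363] [[np.float64(17.6), np.float64(37.9)], [np.float64(-83.7), np.float64(-21.8)]] atz top [0.6591 0.2237] scene [0.4806 0.1248] r 0.619
[[ 0.415 -0.91  -0.001]
 [-0.91  -0.415  0.002]
 [-0.002  0.    -1.   ]]
cam in tcp [-0.00015108 -0.07672182 -0.12511073] [[ 1.     0.    -0.001]
 [-0.     0.955  0.295]
 [ 0.001 -0.295  0.955]] 362.1911985714888
```

Heights come out right (11–14 / 78 / 57 / 63 / 44 mm, tower 113), so the positions hold. Now the torches and the lamp.

```bash
python3 - <<'E'
import cv2,numpy as np
a=cv2.imread("pics/top0.png"); b=cv2.resize(a[225:345,105:225],(600,600),interpolation=cv2.INTER_CUBIC)
c=cv2.resize(a[0:220,380:640],(709,600)); c=cv2.resize(a[20:220,420:640],(440,400)); b=cv2.resize(b,(360,360))
o=np.zeros((400,800,3),np.uint8);o[:360,:360]=b;o[:,360:]=c;cv2.imwrite("pics/side.png",o)
E
```

```text
(no output)
```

View pics/side.png

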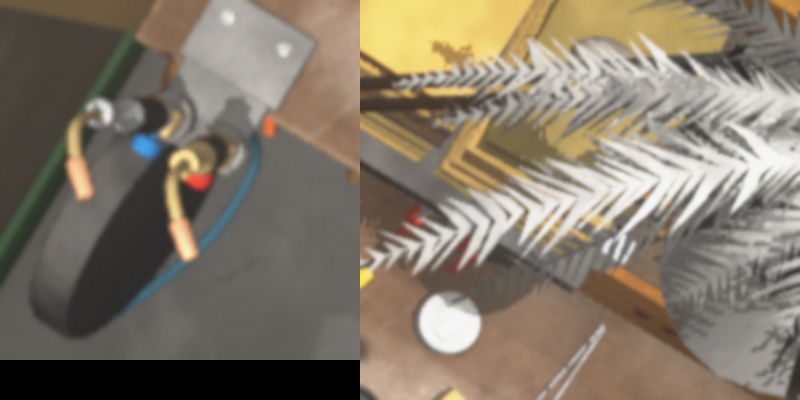

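```bash
python3 - <<'E'
from h import *
pt,ps=P("top"),P("scene")
for n,t,s in [("tipA",(133,290.5),(264,268)),("tipA'",(133,290.5),(313,255)),("tipB",(168,311),(313,255)),("tipB'",(168,311),(264,268)),("lampelbow",(380,70),(255,20))]:
    X,e=tri([(pt,t),(ps,s)]); print(n,X.round(3),[list(x) for x in e])
C=r.camera_model("scene")["camera_from_world"];print(-C[:3,:3].T@C[:3,3])
E
```

```text
tipA [0.423 0.276 0.211] [[np.float64(0.2), np.float64(0.2)], [np.float64(-0.7), np.float64(-0.0)]]
tipA' [0.408 0.261 0.229] [[np.float64(6.5), np.float64(11.0)], [np.float64(-32.1), np.float64(-2.7)]]
tipB [0.392 0.223 0.207] [[np.float64(0.0), np.float64(0.1)], [np.float64(-0.2), np.float64(-0.0)]]
tipB' [0.406 0.239 0.193] [[np.float64(-8.3), np.float64(-10.0)], [np.float64(31.4), np.float64(-0.8)]]
lampelbow [ 0.718 -0.077  0.376] [[np.float64(0.6), np.float64(0.8)], [np.float64(-1.4), np.float64(-0.1)]]
[0.15102934 0.55439615 0.53893812]
```

```bash
python3 - <<'E'
from h import *
pt,ps=P("top"),P("scene")
X,e=tri([(pt,(410,158)),(ps,(371,20))]); print(X.round(3),e)
p=[.82,-.3,.4]
a=cv2.imread("pics/scene0.png")[0:120,330:490]; b=cv2.imread("pics/top0.png")[120:220,380:480]
o=np.zeros((400,800,3),np.uint8); o[:337,:450]=cv2.resize(a,(450,337),interpolation=cv2.INTER_CUBIC); o[:350,450:]=cv2.resize(b,(350,350),interpolation=cv2.INTER_CUBIC); cv2.imwrite("pics/yel.png",o)
E
```

```text
[ 0.579 -0.128  0.387] [array([10.4, 20.8]), array([-32.8,  -3.5])]
```

View pics/yel.png

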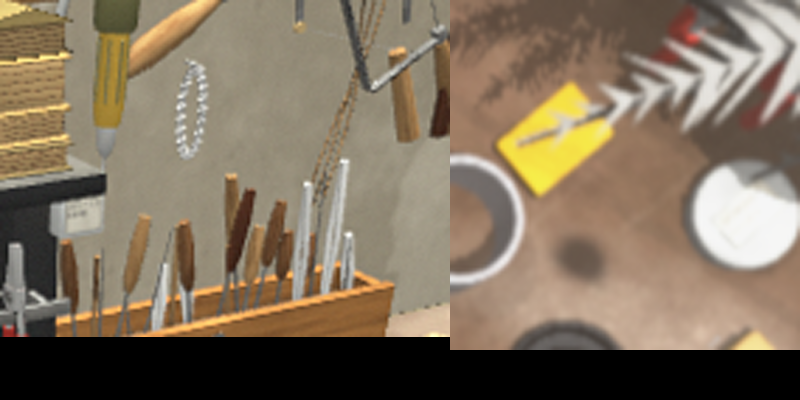

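The feathery shapes are something high near the top camera (lamp springs), and the scene view shows nothing below about 0.4 m over the flasks. Torch tips are at about (0.39–0.42, 0.22–0.28, 0.21). I'll go to the tall tree with a yaw of about −31°, on a line inside the lamp.

Emit:
arm_command --increments '[[[0.01,0.035,0],[0,0,0.07],60],[[0.02,0.075,0],[0,0,0.14],60],[[0.03,0.11,0],[0,0,0.2],60],[[0.04,0.15,0],[0,0,0.26],60],[[0.055,0.19,0],[0,0,0.32],60],[[0.065,0.225,0],[0,0,0.38],60],[[0.075,0.265,0],[0,0,0.44],60],[[0.085,0.3,0],[0,0,0.5],60],[[0.1,0.34,0],[0,0,0.55],60],[[0.11,0.375,0],[0,0,0.6],60]]' --newtons 25

```text
clock: 1.1
tcp_pos: [0.3905, -0.2371, 0.2482]
orientation: [-3.028, 0.838, -0.0]
contact_force: [0.8, -0.1, -0.2]
grip_width: 0.0514
```

Emit:
arm_command --increments '[[[0.01,0.035,0],[0,0,0],60],[[0.02,0.075,0],[0,0,0],60],[[0.03,0.11,-0.005],[0,0,0],60],[[0.04,0.15,-0.01],[0,0,0],60],[[0.055,0.19,-0.015],[0,0,0],60],[[0.065,0.225,-0.02],[0,0,0],60],[[0.08,0.265,-0.03],[0,0,0],60],[[0.09,0.3,-0.04],[0,0,0],60],[[0.1,0.335,-0.04],[0,0,0],60],[[0.105,0.37,-0.04],[0,0,0],60]]'

```text
clock: 2.1
tcp_pos: [0.4952, 0.1321, 0.2076]
orientation: [3.026, -0.843, -0.001]
contact_force: [0.4, 0.0, -0.0]
grip_width: 0.0511
```

Emit:
arm_command --increments '[[[0,0,0],[0,0,0],60],[[0,0,0],[0,0,0],60],[[0,0,0],[0,0,0],60]]'

```text
clock: 2.4
tcp_pos: [0.4948, 0.1296, 0.2079]
orientation: [3.025, -0.844, -0.001]
contact_force: [-0.1, -0.8, 0.2]
grip_width: 0.0516
```

```bash
python3 - <<'E'
from h import *
o=r.get_obs();print(o["tcp_pos"],o["orientation"],o["joints"],o["contact_force"],o["grip_width"])
p=P("wrist");np.save("w1.npy",p)
f=r.grab_frame("wrist");cv2.imwrite("pics/w1.png",f)
for n,X in [("tT",(.4948,.1313,.062)),("foot",(.4948,.1313,.007)),("bL",(.4266,.0562,.014)),("tS",(.609,.2009,.044))]: print(n,proj(p,X))
E
```

```text
[0.49476945 0.12957108 0.20793232] [ 3.02490310e+00 -8.44006667e-01 -8.09561336e-04] [ 0.08389749  0.30554605 -0.54833056  1.95376403  0.19674625  0.93536929
 -1.10570587] [-0.09172953 -0.7911891   0.19938811] 0.05164090726651214
tT [320.71109277 224.26459431]
foot [321.04061878 208.28844582]
bL [301.34273662 308.74838719]
tS [405.50170546  60.18042162]
```

View pics/w1.png

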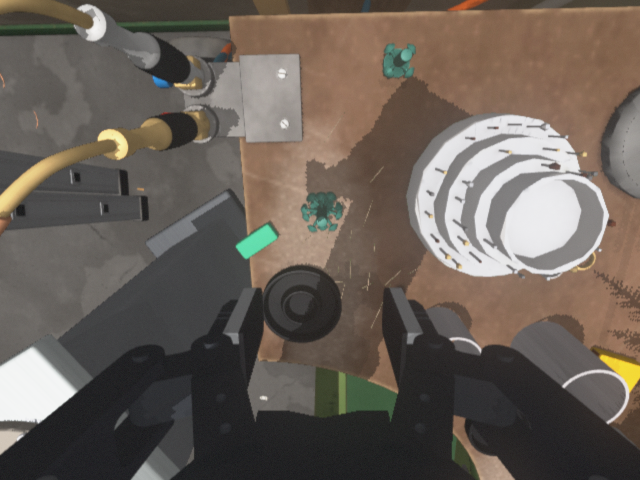

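The wrist view agrees: tall stem top near (321,224) as predicted (320.7,224). Base L looks about 5 px off the prediction, so I'm enlarging that.

```bash
python3 - <<'E'
import cv2,numpy as np
a=cv2.imread("pics/w1.png"); o=np.zeros((600,800,3),np.uint8)
o[:,:500]=cv2.resize(a[255:355,255:338],(498,600),interpolation=cv2.INTER_CUBIC)[:,:500] if 0 else cv2.resize(a[255:355,255:355],(500,600-0))[:600] if 0 else np.pad(cv2.resize(a[255:355,255:355],(500,500),interpolation=cv2.INTER_CUBIC),((0,100),(0,0),(0,0)))
o=cv2.convertScaleAbs(o,alpha=2.5)
o[:300,500:]=cv2.resize(a[185:245,290:350],(300,300),interpolation=cv2.INTER_CUBIC)
o[300:,500:]=cv2.resize(a[35:95,370:430],(300,300),interpolation=cv2.INTER_CUBIC)
cv2.imwrite("pics/w1c.png",o)
E
```

```text
(no output)
```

View pics/w1c.png

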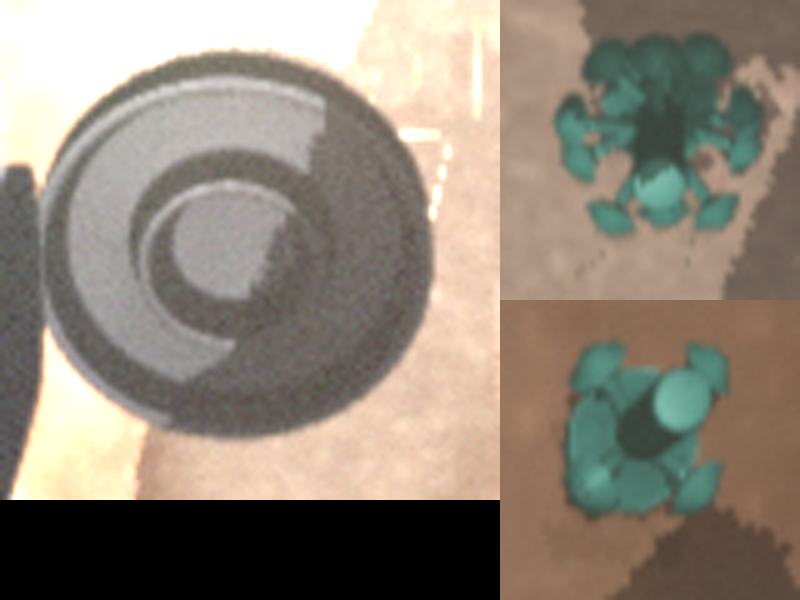

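```bash
python3 - <<'E'
from h import *
p=np.load("w1.npy"); t=np.linspace(0,2*np.pi,361)
c=(.4266,.0562)
def box(c,z,rad):
    q=np.array([proj(p,(c[0]+rad*np.cos(a),c[1]+rad*np.sin(a),z)) for a in t]); q=(q-255+.5)*5-.5
    return q.min(0).round(),q.max(0).round()
for z,rad in [(.014,.04),(0,.04),(.005,.0125),(.015,.016),(.014,.0368)]: print(z,rad,*box(c,z,rad))
T=lambda x,y:((x+.5)/5-.5,(y+.5)/5-.5)
cr=lambda x,y,a,b:tuple(np.array(T(x,y))+(a,b))
print("floor",atz(p,cr(234,245,255,255),.005))
print("tT",atz(p,cr(660-500,185,290,185),.062),"tS",atz(p,cr(682-500,398-300,370,35),.044))
E
```

```text
0.014 0.04 [30. 83.] [437. 447.]
0 0.04 [41. 55.] [434. 408.]
0.005 0.0125 [174. 193.] [298. 304.]
0.015 0.016 [152. 199.] [315. 345.]
0.014 0.0368 [47. 98.] [421. 433.]
floor [0.42667205 0.05716299]
tT [0.49649962 0.13277324] tS [0.61111943 0.20422199]
```

Base L is confirmed to about 1 mm at (0.4267, 0.0568). Two views give the trees as tall (0.4955,0.132) and short (0.610,0.2025). Descending over the tall tree and checking from near.

Emit:
arm_command --increments '[[[0,0.001,-0.01],[0,0,0],40],[[0.001,0.0025,-0.035],[0,0,0],40],[[0.001,0.0025,-0.06],[0,0,0],40],[[0.001,0.0025,-0.085],[0,0,0],40],[[0.001,0.0025,-0.1],[0,0,0],40],[[0.001,0.0025,-0.105],[0,0,0],40],[[0.001,0.0025,-0.105],[0,0,0],40],[[0.001,0.0025,-0.105],[0,0,0],40]]'

```text
clock: 3.25
tcp_pos: [0.4967, 0.1335, 0.1041]
orientation: [-3.026, 0.843, -0.002]
contact_force: [0.1, -0.3, 0.3]
grip_width: 0.0336
```

```bash
python3 - <<'E'
from h import *
o=r.get_obs();print(o["tcp_pos"],o["grip_width"])
p=P("wrist");np.save("w2.npy",p)
f=r.grab_frame("wrist");cv2.imwrite("pics/w2.png",f)
x=o["tcp_pos"]
for z in(.062,.007): print(z,proj(p,(x[0],x[1],z)))
cv2.imwrite("pics/w2c.png",cv2.resize(f[120:420,160:480],(640,600),interpolation=cv2.INTER_CUBIC))
E
```

```text
[0.49666438 0.13350135 0.10408939] 0.03361191084202038
0.062 [321.21705365 282.57397596]
0.007 [321.4750585 247.0255956]
```

View pics/w2c.png

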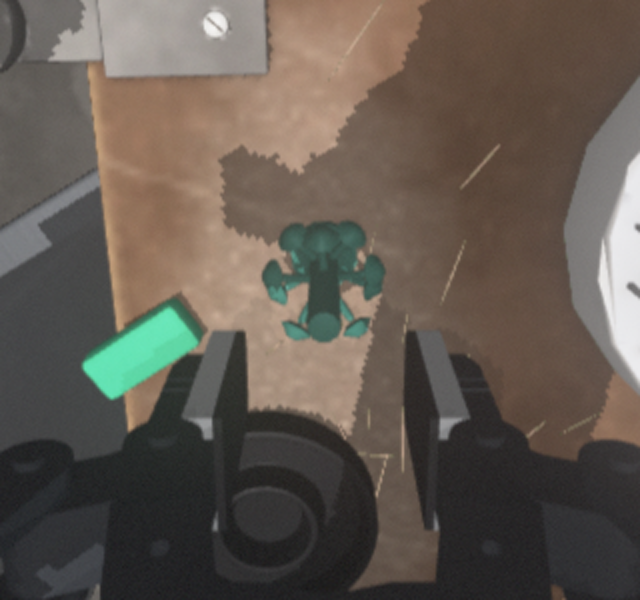

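Near view: stem top at crop (323,326), i.e. pixel (321.5,283), against a predicted TCP axis at (321.2,282.6). It's centred between the pads. Descend and grip.

Emit:
arm_command --increments '[[[0,0,-0.015],[0,0,0],40],[[0,0,-0.03],[0,0,0],40],[[0,0,-0.04],[0,0,0],40],[[0,0,-0.0435],[0,0,0],40],[[0,0,-0.0435],[0,0,0],40],[[0,0,-0.0435],[0,0,0],20],[[0,0,-0.0435],[0,0,0],12],[[0,0,-0.0435],[0,0,0],5],[[0,0,-0.0435],[0,0,0],0],[[0,0,-0.0435],[0,0,0],0]]' --newtons 20

```text
clock: 4.3
tcp_pos: [0.4964, 0.1335, 0.0602]
orientation: [-3.026, 0.842, -0.001]
contact_force: [0.1, -0.1, 2.7]
grip_width: 0.0078
```

Emit:
arm_command --increments '[[[0,0,0],[0,0,0],0],[[0,0,0],[0,0,0],0],[[0,0,0],[0,0,0],0]]'

```text
clock: 4.6
tcp_pos: [0.4964, 0.1335, 0.0602]
orientation: [-3.026, 0.842, -0.001]
contact_force: [0.0, -0.4, 6.6]
grip_width: 0.0077
```

Emit:
arm_command --increments '[[[0,0,0.005],[0,0,0],0],[[0,0,0.015],[0,0,0],0],[[0,0,0.03],[0,0,0],0],[[-0.01,-0.01,0.04],[0,0,0],0],[[-0.02,-0.0225,0.04],[0,0,0],0],[[-0.035,-0.0385,0.04],[0,0,0],0],[[-0.05,-0.055,0.04],[0,0,0],0],[[-0.0625,-0.069,0.04],[0,0,0],0],[[-0.0695,-0.0765,0.04],[0,0,0],0],[[-0.0695,-0.0765,0.04],[0,0,0],0]]'

```text
clock: 5.6
tcp_pos: [0.4254, 0.0553, 0.0998]
orientation: [3.024, -0.845, -0.001]
contact_force: [0.2, -0.4, 0.4]
grip_width: 0.0081
```

Emit:
arm_command --increments '[[[0,0,0],[0,0,0],0],[[0,0,0],[0,0,0],0],[[0,0,0],[0,0,0],0]]'

```text
clock: 5.9
tcp_pos: [0.4271, 0.0576, 0.0999]
orientation: [-3.026, 0.841, -0.0]
contact_force: [-0.9, -0.4, -0.5]
grip_width: 0.0077
```

```bash
python3 - <<'E'
from h import *
o=r.get_obs();print(o["tcp_pos"],o["grip_width"],o["contact_force"])
p=P("wrist");np.save("w3.npy",p)
f=r.grab_frame("wrist");cv2.imwrite("pics/w3.png",f)
s=r.grab_frame("scene"); cv2.imwrite("pics/s3.png",s)
q=np.zeros((600,800,3),np.uint8)
q[:,:480]=cv2.convertScaleAbs(cv2.resize(f[150:450,200:440],(480,600),interpolation=cv2.INTER_CUBIC),alpha=1.6)
u,v=proj(P("scene"),(.4267,.0568,.04)).astype(int); print(u,v)
q[:400,480:]=cv2.resize(s[v-50:v+50,u-40:u+40],(320,400),interpolation=cv2.INTER_CUBIC)
cv2.imwrite("pics/c3.png",q)
E
```

```text
[0.42714911 0.05759946 0.09986774] 0.007677383022305865 [-0.85539444 -0.42482935 -0.50495648]
355 272
```

View pics/c3.png

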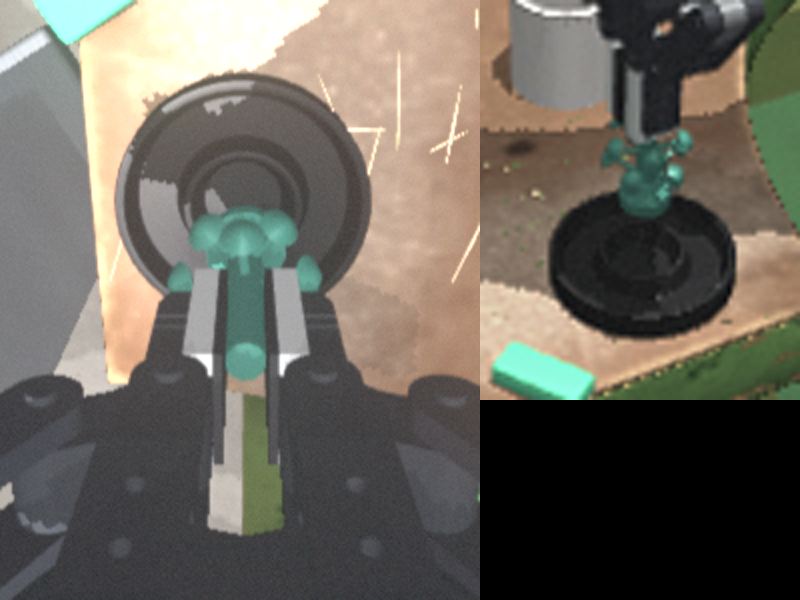

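Tree held upright, and its stem (crop x 246) lines up with the base centre (x 244.5). Lower it.

Emit:
arm_command --increments '[[[0,0,-0.008],[0,0,0],0],[[0,-0.0005,-0.015],[0,0,0],0],[[0,-0.0005,-0.021],[0,0,0],0],[[0,-0.0005,-0.026],[0,0,0],0],[[0,-0.0005,-0.03],[0,0,0],0],[[0,-0.0005,-0.033],[0,0,0],0],[[0,-0.0005,-0.0345],[0,0,0],0],[[0,-0.0005,-0.0345],[0,0,0],0],[[0,-0.0005,-0.0345],[0,0,0],0]]'

```text
clock: 6.9
tcp_pos: [0.4267, 0.0563, 0.0654]
orientation: [-3.026, 0.842, -0.0]
contact_force: [-0.2, 0.1, 0.2]
grip_width: 0.008
```

Emit:
arm_command --increments '[[[0,0,-0.0005],[0,0,0],0],[[0,0,-0.0005],[0,0,0],15],[[0,0,-0.0005],[0,0,0],25],[[0,0,-0.0005],[0,0,0],40],[[0,0,-0.0005],[0,0,0],40],[[0,0,0.01],[0,0,0],40],[[0,0,0.03],[0,0,0],40],[[0,0,0.055],[0,0,0],40],[[0,0,0.08],[0,0,0],40],[[0,0,0.09],[0,0,0],40]]'

```text
clock: 7.9
tcp_pos: [0.4277, 0.0567, 0.1578]
orientation: [-3.025, 0.842, -0.006]
contact_force: [1.0, -0.2, -0.7]
grip_width: 0.0341
```

```bash
python3 - <<'E'
from h import *
o=r.get_obs();print(o["tcp_pos"],o["grip_width"],o["contact_force"])
p=P("wrist");f=r.grab_frame("wrist");cv2.imwrite("pics/w4.png",f);np.save("w4.npy",p)
s=r.grab_frame("scene"); cv2.imwrite("pics/s4.png",s)
for z in (.067,.012,.014): print(z,proj(p,(.4267,.0566,z)))
q=np.zeros((600,800,3),np.uint8)
q[:,:480]=cv2.convertScaleAbs(cv2.resize(f[150:350,240:400],(480,600),interpolation=cv2.INTER_CUBIC),alpha=1.6)
u,v=proj(P("scene"),(.4267,.0568,.04)).astype(int); print(u,v)
q[:400,480:]=cv2.resize(s[v-50:v+50,u-40:u+40],(320,400),interpolation=cv2.INTER_CUBIC)
cv2.imwrite("pics/c4.png",q)
E
```

```text
[0.42768654 0.05666451 0.15782218] 0.03406950755743273 [ 0.97106635 -0.16557438 -0.66430873]
0.067 [319.92572734 251.23328377]
0.012 [320.23706259 227.51395751]
0.014 [320.22779226 228.22022513]
355 272
```

View pics/c4.png

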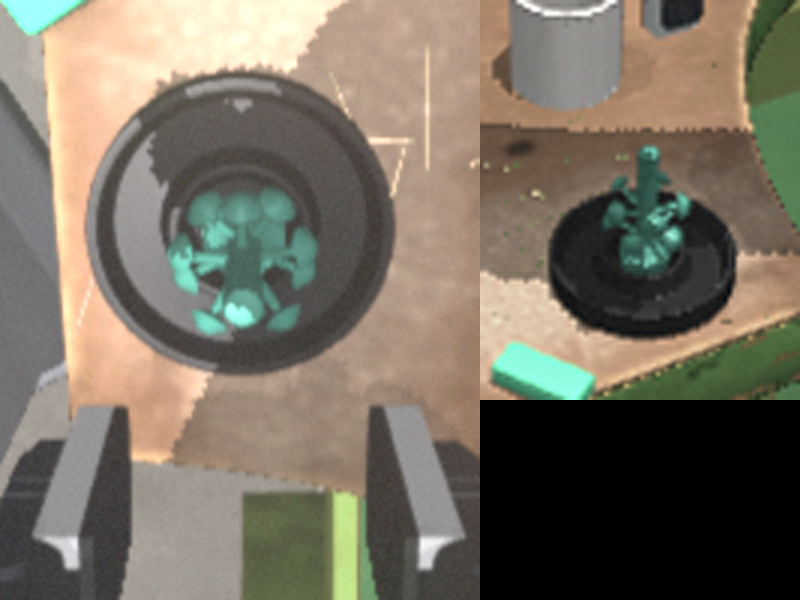

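Tall tree stands upright in the large cup, stem top within about 1 mm of expected. On to the short tree.

Emit:
arm_command --increments '[[[0.01,0.008,0],[0,0,0],40],[[0.03,0.024,0],[0,0,0],40],[[0.055,0.044,0],[0,0,0],40],[[0.085,0.068,0],[0,0,0],40],[[0.115,0.092,0],[0,0,0],40],[[0.145,0.116,-0.005],[0,0,0],40],[[0.17,0.136,-0.02],[0,0,0],40],[[0.182,0.146,-0.04],[0,0,0],40],[[0.182,0.146,-0.06],[0,0,0],40],[[0.182,0.146,-0.07],[0,0,0],40]]'

```text
clock: 9.0
tcp_pos: [0.6071, 0.203, 0.0812]
orientation: [3.024, -0.84, -0.007]
contact_force: [0.2, -0.6, -0.7]
grip_width: 0.0343
```

Emit:
arm_command --increments '[[[0,0,0],[0,0,0],40],[[0,0,0],[0,0,0],40],[[0,0,0],[0,0,0],40]]'

```text
clock: 9.3
tcp_pos: [0.6091, 0.2025, 0.0863]
orientation: [-3.026, 0.843, -0.002]
contact_force: [-0.6, -0.1, 0.3]
grip_width: 0.0341
```

```bash
python3 - <<'E'
from h import *
o=r.get_obs();print(o["tcp_pos"],o["orientation"],o["joints"],o["grip_width"])
p=P("wrist");f=r.grab_frame("wrist");cv2.imwrite("pics/w5.png",f);np.save("w5.npy",p)
x=o["tcp_pos"]
for z in (.044,.004): print(z,proj(p,(x[0],x[1],z)))
cv2.imwrite("pics/c5.png",cv2.resize(f[170:370,220:420],(600,600),interpolation=cv2.INTER_CUBIC))
E
```

```text
[0.60907223 0.20246117 0.08626498] [-3.02557461e+00  8.42797955e-01 -1.98120363e-03] [-0.07910304  0.65063174 -0.47299733  1.73631621  0.37825696  0.84469963
 -1.26668232] 0.03410879830437681
0.044 [321.20283912 282.37485435]
0.004 [321.40025872 254.89572544]
```

View pics/c5.png

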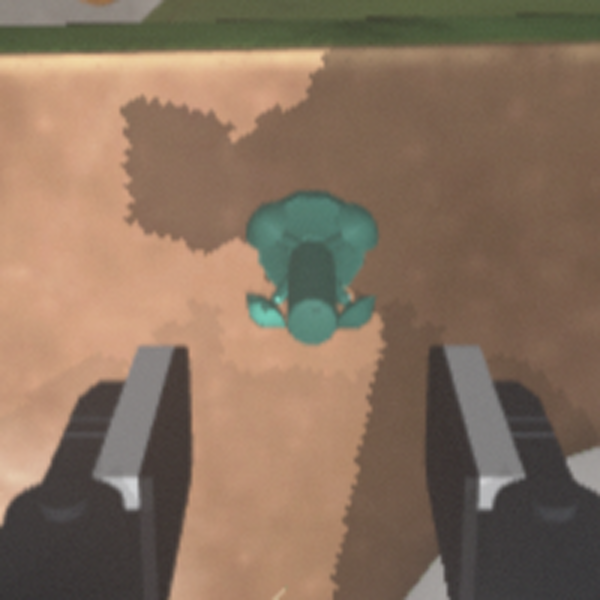

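```bash
python3 -c "
from h import *
p=np.load('w5.npy');print(atz(p,(323.8,277),.044)-[.60907,.20246])"
```

```text
[0.00263813 0.00184084]
```

Emit:
arm_command --increments '[[[0.001,0.001,0],[0,0,0],40],[[0.0025,0.002,-0.005],[0,0,0],40],[[0.0025,0.002,-0.02],[0,0,0],40],[[0.0025,0.002,-0.035],[0,0,0],40],[[0.0025,0.002,-0.042],[0,0,0],40],[[0.0025,0.002,-0.042],[0,0,0],40],[[0.0025,0.002,-0.042],[0,0,0],20],[[0.0025,0.002,-0.042],[0,0,0],12],[[0.0025,0.002,-0.042],[0,0,0],5],[[0.0025,0.002,-0.042],[0,0,0],0]]' --newtons 20

```text
clock: 10.35
tcp_pos: [0.6113, 0.2044, 0.0438]
orientation: [-3.026, 0.842, -0.001]
contact_force: [0.2, -0.8, 0.5]
grip_width: 0.0081
```

Emit:
arm_command --increments '[[[0,0,0],[0,0,0],0],[[0,0,0],[0,0,0],0],[[0,0,0],[0,0,0],0],[[0,0,0],[0,0,0],0]]'

```text
clock: 10.75
tcp_pos: [0.6114, 0.2044, 0.0437]
orientation: [-3.026, 0.842, -0.001]
contact_force: [-0.7, -0.2, 3.5]
grip_width: 0.0078
```

Emit:
arm_command --increments '[[[0,0,0.005],[0,0,0],0],[[0,0,0.02],[0,0,0],0],[[0,0,0.045],[0,0,0],0],[[-0.005,-0.005,0.075],[0,0,0],0],[[-0.015,-0.02,0.105],[0,0,0],0],[[-0.03,-0.04,0.125],[0,0,0],0],[[-0.05,-0.065,0.13],[0,0,0],0],[[-0.07,-0.09,0.13],[0,0,0],0],[[-0.085,-0.115,0.13],[0,0,0],0],[[-0.09,-0.14,0.13],[0,0,0],0]]'

```text
clock: 11.75
tcp_pos: [0.5194, 0.0635, 0.1743]
orientation: [3.026, -0.841, 0.0]
contact_force: [-0.2, 0.7, 0.1]
grip_width: 0.0078
```

Emit:
arm_command --increments '[[[0,-0.03,0],[0,0,0],0],[[0,-0.06,0],[0,0,0],0],[[0,-0.09,0],[0,0,0],0],[[0.002,-0.12,0],[0,0,0],0],[[0.004,-0.15,0],[0,0,0],0],[[0.006,-0.18,-0.005],[0,0,0],0],[[0.009,-0.21,-0.015],[0,0,0],0],[[0.011,-0.235,-0.035],[0,0,0],0],[[0.0115,-0.248,-0.06],[0,0,0],0],[[0.0115,-0.252,-0.085],[0,0,0],0]]'

```text
clock: 12.75
tcp_pos: [0.5327, -0.1903, 0.0886]
orientation: [3.024, -0.847, 0.003]
contact_force: [0.5, 1.0, -0.4]
grip_width: 0.0079
```

Emit:
arm_command --increments '[[[0,0,0],[0,0,0],0],[[0,0,0],[0,0,0],0],[[0,0,0],[0,0,0],0]]'

```text
clock: 13.05
tcp_pos: [0.5337, -0.1871, 0.09]
orientation: [-3.027, 0.841, -0.004]
contact_force: [0.6, 0.8, -0.0]
grip_width: 0.0076
```

```bash
python3 - <<'E'
from h import *
o=r.get_obs();print(o["tcp_pos"],o["orientation"],o["contact_force"],o["grip_width"])
p=P("wrist");f=r.grab_frame("wrist");cv2.imwrite("pics/w6.png",f);np.save("w6.npy",p)
s=r.grab_frame("scene"); cv2.imwrite("pics/s6.png",s)
c=(.5325,-.1873)
t=np.linspace(0,2*np.pi,361)
for z,rad in [(.014,.035),(0,.035),(.014,.0318),(.015,.016),(.015,.0185)]:
    b=np.array([proj(p,(c[0]+rad*np.cos(a),c[1]+rad*np.sin(a),z)) for a in t]); b=(b-[220,150])*[2.4,2.4]; print(z,rad,b.min(0).round(),b.max(0).round())
q=np.zeros((600,800,3),np.uint8)
q[:,:480]=cv2.convertScaleAbs(cv2.resize(f[150:400,220:420],(480,600),interpolation=cv2.INTER_CUBIC),alpha=1.8)
u,v=proj(P("scene"),(.5325,-.1873,.04)).astype(int)
q[:400,480:]=cv2.resize(s[v-50:v+50,u-40:u+40],(320,400),interpolation=cv2.INTER_CUBIC)
cv2.imwrite("pics/c6.png",q)
E
```

```text
[ 0.53370659 -0.18705296  0.09004673] [-3.02658668  0.84087384 -0.00379171] [ 0.56519308  0.8196839  -0.02028612] 0.007593540290019146
0.014 0.035 [ 98. 125.] [381. 390.]
0 0.035 [106. 113.] [373. 365.]
0.014 0.0318 [111. 138.] [368. 379.]
0.015 0.016 [174. 203.] [304. 325.]
0.015 0.0185 [164. 193.] [314. 334.]
```

View pics/c6.png

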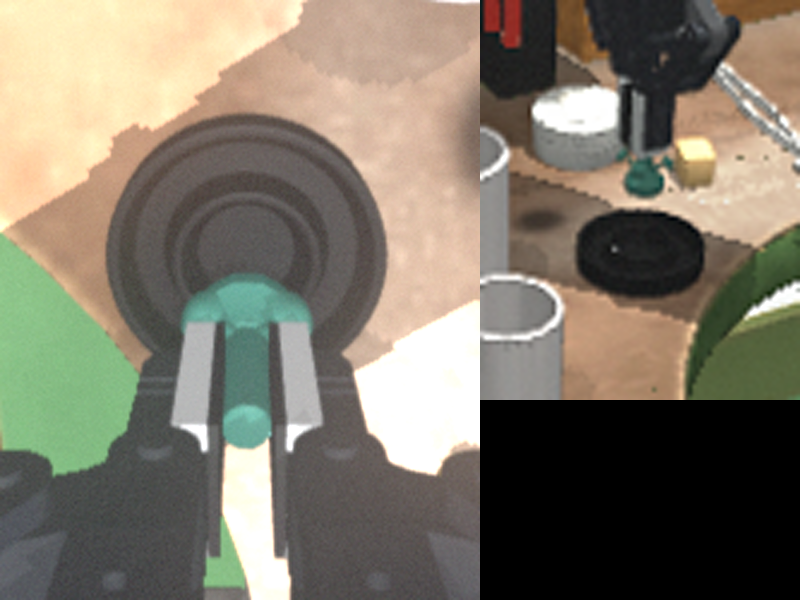

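Short tree held upright. Base S shows centred at crop x≈247, in line with the stem at 247, so its centre is about (0.534, −0.188). Lower and release.

Emit:
arm_command --increments '[[[0,-0.0005,-0.008],[0,0,0],0],[[0,-0.0005,-0.017],[0,0,0],0],[[0,-0.0005,-0.025],[0,0,0],0],[[0,-0.0005,-0.031],[0,0,0],0],[[0,-0.0005,-0.036],[0,0,0],0],[[0,-0.0005,-0.039],[0,0,0],0],[[0,-0.0005,-0.041],[0,0,0],0],[[0,-0.0005,-0.041],[0,0,0],0],[[0,-0.0005,-0.041],[0,0,0],0]]'

```text
clock: 14.05
tcp_pos: [0.5328, -0.1882, 0.0486]
orientation: [3.026, -0.842, 0.001]
contact_force: [-5.1, 1.8, 12.4]
grip_width: 0.008
```

Emit:
arm_command --increments '[[[0,0,-0.0005],[0,0,0],0],[[0,0,-0.0005],[0,0,0],15],[[0,0,-0.0005],[0,0,0],25],[[0,0,-0.0005],[0,0,0],40],[[0,0,-0.0005],[0,0,0],40],[[0,0,0.01],[0,0,0],40],[[0,0,0.03],[0,0,0],50],[[0,0,0.055],[0,0,0],70],[[0,0,0.08],[0,0,0],100],[[0,0,0.1],[0,0,0],100]]'

```text
clock: 15.05
tcp_pos: [0.533, -0.1882, 0.1495]
orientation: [-3.026, 0.842, -0.002]
contact_force: [0.9, -0.3, 0.2]
grip_width: 0.0834
```

```bash
python3 - <<'E'
from h import *
o=r.get_obs();print(o["tcp_pos"],o["contact_force"],o["grip_width"])
p=P("wrist");f=r.grab_frame("wrist");cv2.imwrite("pics/w7.png",f);np.save("w7.npy",p)
s=r.grab_frame("scene"); cv2.imwrite("pics/s7.png",s)
print(proj(p,(.534,-.188,.049)),proj(p,(.534,-.188,.014)))
q=np.zeros((600,800,3),np.uint8)
q[:600,:400]=cv2.resize(f[120:420,220:420],(400,600),interpolation=cv2.INTER_CUBIC)
u,v=proj(P("scene"),(.5325,-.1873,.04)).astype(int)
q[:500,400:]=cv2.resize(s[v-50:v+50,u-50:u+30],(400,500),interpolation=cv2.INTER_CUBIC)
cv2.imwrite("pics/c7.png",q)
E
```

```text
[ 0.53297884 -0.18816389  0.14945726] [ 0.86546675 -0.25077053  0.23802254] 0.08337972398380729
[322.63522934 244.27285233] [322.58055768 229.3834905 ]
```

View pics/c7.png

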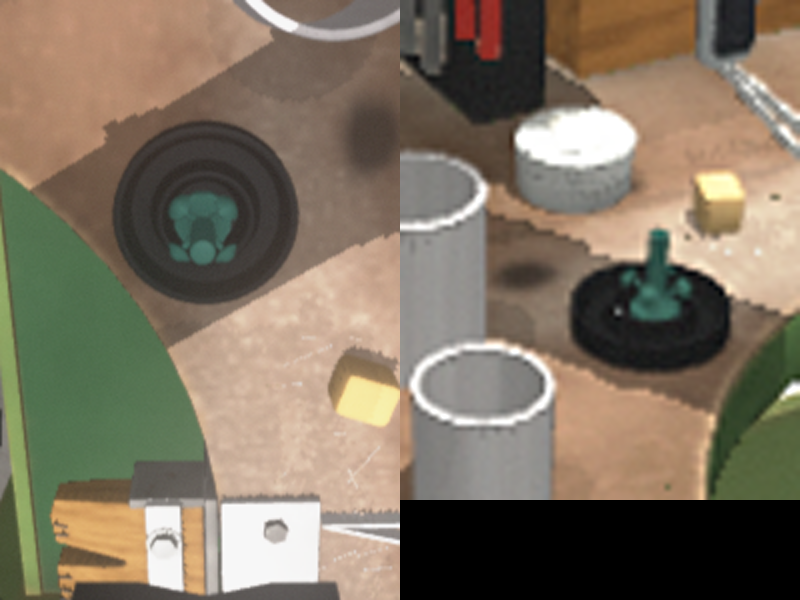

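Short tree upright in the small cup. I've used 14 views, so I'll locate the flask rims numerically. Hovering over the large flask.

Emit:
arm_command --increments '[[[0,0,0.02],[0,0,0],100],[[0.01,0.01,0.04],[0,0,0],100],[[0.03,0.025,0.05],[0,0,0],100],[[0.05,0.045,0.05],[0,0,0],100],[[0.07,0.06,0.05],[0,0,0],100],[[0.079,0.068,0.05],[0,0,0],100],[[0.079,0.068,0.05],[0,0,0],100],[[0.079,0.068,0.05],[0,0,0],100],[[0.079,0.068,0.05],[0,0,0],100]]'

```text
clock: 16.05
tcp_pos: [0.6104, -0.1217, 0.1969]
orientation: [3.025, -0.845, -0.002]
contact_force: [0.0, -0.4, -0.0]
grip_width: 0.0856
```

```bash
cat >>h.py <<'E'
def rim(f,p,c,z,ro):
    """fit the bright rim annulus near centre c: model circles' radial edge search, returns centre"""
    from scipy.optimize import minimize
    g=cv2.GaussianBlur(f,(3,3),0).astype(float); v=g.min(2)
    t=np.linspace(0,2*np.pi,120,endpoint=False)
    def samp(c,rad):
        X=np.c_[c[0]+rad*np.cos(t),c[1]+rad*np.sin(t),np.full(120,z),np.ones(120)]@p.T
        m=(X[:,:2]/X[:,2:]).astype(np.float32); return cv2.remap(v.astype(np.float32),m[:,0].copy(),m[:,1].copy(),1).ravel()
    def score(c): return -np.mean(samp(c,ro-.0014))
    best=min(((score((c[0]+i*1e-3,c[1]+j*1e-3)),i,j) for i in range(-9,10) for j in range(-9,10)))
    o=minimize(score,(c[0]+best[1]*1e-3,c[1]+best[2]*1e-3),method="Nelder-Mead",options=dict(initial_simplex=None,xatol=1e-5))
    return o.x,-o.fun,[samp(o.x,ro-.0014+d).mean().round() for d in(-.006,-.003,0,.003,.006)]
E
python3 - <<'E'
from h import *
o=r.get_obs();print(o["tcp_pos"],o["contact_force"],o["grip_width"])
p=P("wrist");f=r.grab_frame("wrist");cv2.imwrite("pics/w8.png",f);np.save("w8.npy",p)
print("L",rim(f,p,(.6119,-.1201),.078,.032))
pt=P("top");ft=cv2.imread("pics/top0.png")
print("top L",rim(ft,pt,(.6119,-.1201),.078,.032),"S",rim(ft,pt,(.5277,-.0437),.056,.027))
p4=np.load("w4.npy");print("tall top wrist",atz(p4,(320.5,253),.067)); p7=np.load("w7.npy");print("short",atz(p7,(321.5,245.5),.049),"bS rim",atz(p7,(322.6,228.5),.01))
print(rim(cv2.imread("pics/w7.png"),p7,(.5277,-.0437),.056,.027)[0])
E
```

```text
[ 0.61041785 -0.12173859  0.19689834] [ 0.00059778 -0.3974896  -0.01534313] 0.08564152963758717
L (array([ 0.61439336, -0.1199215 ]), np.float64(168.7600555419922), [np.float32(91.0), np.float32(95.0), np.float32(169.0), np.float32(90.0), np.float32(86.0)])
top L (array([ 0.61220078, -0.12008633]), np.float64(199.29603576660156), [np.float32(101.0), np.float32(150.0), np.float32(199.0), np.float32(139.0), np.float32(101.0)]) S (array([ 0.52738274, -0.04341279]), np.float64(183.16030883789062), [np.float32(90.0), np.float32(130.0), np.float32(183.0), np.float32(133.0), np.float32(96.0)])
tall top wrist [0.42639609 0.05539707]
short [ 0.5329215  -0.18834294] bS rim [ 0.53377622 -0.18840756]
[ 0.52935388 -0.04387753]
```

Emit:
arm_command --increments '[[[0.002,0.001,-0.02],[0,0,0],100],[[0.0035,0.002,-0.05],[0,0,0],100],[[0.0035,0.002,-0.08],[0,0,0],100],[[0.0035,0.002,-0.105],[0,0,0],100],[[0.0035,0.002,-0.125],[0,0,0],100],[[0.0035,0.002,-0.137],[0,0,0],100],[[0.0035,0.002,-0.137],[0,0,0],100],[[0.0035,0.002,-0.137],[0,0,0],85],[[0.0035,0.002,-0.137],[0,0,0],78],[[0.0035,0.002,-0.137],[0,0,0],70]]' --newtons 50

```text
clock: 17.1
tcp_pos: [0.6156, -0.1182, 0.0621]
orientation: [3.026, -0.842, 0.002]
contact_force: [-2.8, 0.3, 6.8]
grip_width: 0.0635
```

Emit:
arm_command --increments '[[[0,0,0],[0,0,0],60],[[0,0,0],[0,0,0],60],[[0,0,0],[0,0,0],60],[[0,0,0],[0,0,0],60]]'

```text
clock: 17.5
tcp_pos: [0.6156, -0.1183, 0.0621]
orientation: [3.026, -0.842, 0.003]
contact_force: [-2.3, 1.0, 5.6]
grip_width: 0.0636
```

Emit:
arm_command --increments '[[[0,0,0.005],[0,0,0],60],[[0,0,0.02],[0,0,0],60],[[0,0,0.045],[0,0,0],60],[[0,0,0.07],[0,0,0],60],[[-0.005,0.005,0.09],[0,0,0],60],[[-0.018,0.017,0.1],[0,0,0],60],[[-0.036,0.034,0.1],[0,0,0],60],[[-0.056,0.0525,0.1],[0,0,0],60],[[-0.076,0.071,0.1],[0,0,0],60],[[-0.096,0.09,0.1],[0,0,0],60]]'

```text
clock: 18.5
tcp_pos: [0.5184, -0.0276, 0.1615]
orientation: [-3.026, 0.843, -0.002]
contact_force: [0.1, 0.2, -2.8]
grip_width: 0.0635
```

Emit:
arm_command --increments '[[[-0.02,0.0185,0],[0,0,0],60],[[-0.04,0.037,0],[0,0,0],60],[[-0.058,0.054,0],[0,0,0],60],[[-0.074,0.069,0],[0,0,0],60],[[-0.085,0.08,0],[0,0,0],60],[[-0.0915,0.086,0],[0,0,0],60],[[-0.0915,0.086,0],[0,0,0],60],[[-0.0915,0.086,0],[0,0,0],60],[[-0.0915,0.086,0],[0,0,0],60]]'

```text
clock: 19.4
tcp_pos: [0.4283, 0.0572, 0.1604]
orientation: [-3.026, 0.845, -0.001]
contact_force: [-0.1, -0.5, -1.7]
grip_width: 0.0635
```

```bash
python3 - <<'E'
from h import *
o=r.get_obs();x=o["tcp_pos"];print(x,o["orientation"],o["contact_force"],o["grip_width"])
p=P("wrist");f=r.grab_frame("wrist");cv2.imwrite("pics/w9.png",f);np.save("w9.npy",p)
s=r.grab_frame("scene");cv2.imwrite("pics/s9.png",s);t=r.grab_frame("top");cv2.imwrite("pics/t9.png",t)
z=x[2]+.016
for n,i,q in(("w",f,p),("t",t,P("top")),("s",s,P("scene"))):
    print(n,rim(i,q,x[:2],z,.032))
q=np.zeros((600,800,3),np.uint8)
q[:,:480]=cv2.resize(f[180:480,200:440],(480,600),interpolation=cv2.INTER_CUBIC)
u,v=proj(P("scene"),(x[0],x[1],.09)).astype(int)
q[:480,480:]=cv2.resize(s[v-60:v+60,u-40:u+40],(320,480),interpolation=cv2.INTER_CUBIC)
cv2.imwrite("pics/c9.png",q)
E
```

```text
[0.42832051 0.05717532 0.16038271] [-3.02577527e+00  8.44513832e-01 -6.60679061e-04] [-0.07702892 -0.45403211 -1.69420512] 0.0635257009378099
w (array([0.42800174, 0.05562561]), np.float64(126.30607604980469), [np.float32(85.0), np.float32(77.0), np.float32(126.0), np.float32(60.0), np.float32(64.0)])
t (array([0.4033933 , 0.04446298]), np.float64(158.1802520751953), [np.float32(152.0), np.float32(156.0), np.float32(158.0), np.float32(157.0), np.float32(152.0)])
s (array([0.4793678 , 0.08275782]), np.float64(125.25426483154297), [np.float32(109.0), np.float32(117.0), np.float32(125.0), np.float32(122.0), np.float32(117.0)])
```

Wrist fit puts the flask centre at (0.4280, 0.0556) against a goal of (0.4266, 0.0563). Correct this and lower gently.

Emit:
arm_command --increments '[[[-0.001,0.0005,0],[0,0,0],60],[[-0.0015,0.0005,0],[0,0,0],60],[[-0.0015,0.0005,-0.008],[0,0,0],60],[[-0.0015,0.0005,-0.018],[0,0,0],60],[[-0.0015,0.0005,-0.028],[0,0,0],60],[[-0.0015,0.0005,-0.038],[0,0,0],60],[[-0.0015,0.0005,-0.048],[0,0,0],60],[[-0.0015,0.0005,-0.058],[0,0,0],60],[[-0.0015,0.0005,-0.068],[0,0,0],60],[[-0.0015,0.0005,-0.076],[0,0,0],60]]'

```text
clock: 20.55
tcp_pos: [0.4259, 0.0583, 0.0833]
orientation: [3.026, -0.842, -0.001]
contact_force: [-0.2, -0.3, -3.4]
grip_width: 0.0632
```

Emit:
arm_command --increments '[[[0,0,-0.003],[0,0,0],60],[[0,0,-0.006],[0,0,0],60],[[0,0,-0.009],[0,0,0],60],[[0,0,-0.012],[0,0,0],60],[[0,0,-0.014],[0,0,0],60],[[0,0,-0.0155],[0,0,0],60],[[0,0,-0.0155],[0,0,0],60]]'

```text
clock: 21.25
tcp_pos: [0.426, 0.0583, 0.0687]
orientation: [3.026, -0.843, -0.0]
contact_force: [0.6, 0.9, -3.3]
grip_width: 0.0629
```

Emit:
arm_command --increments '[[[0,0,-0.0005],[0,0,0],60],[[0,0,-0.001],[0,0,0],60],[[0,0,-0.0015],[0,0,0],60],[[0,0,-0.0015],[0,0,0],60]]'

```text
clock: 21.65
tcp_pos: [0.4262, 0.0584, 0.0673]
orientation: [-3.026, 0.842, -0.0]
contact_force: [0.0, 0.0, -2.2]
grip_width: 0.0632
```

Emit:
arm_command --increments '[[[0,0,-0.0005],[0,0,0],60],[[0,0,-0.0007],[0,0,0],60],[[0,0,-0.0007],[0,0,0],60]]'

```text
clock: 21.95
tcp_pos: [0.4262, 0.0585, 0.0671]
orientation: [3.026, -0.842, 0.001]
contact_force: [-1.2, -0.1, 5.4]
grip_width: 0.0632
```

Contact at exactly the expected seat height (0.0671). Release.

Emit:
arm_command --increments '[[[0,0,0],[0,0,0],80],[[0,0,0],[0,0,0],90],[[0,0,0],[0,0,0],100],[[0,0,0],[0,0,0],100],[[0,0,0.01],[0,0,0],100],[[0,0,0.03],[0,0,0],100],[[0,0,0.055],[0,0,0],100],[[0,0,0.085],[0,0,0],100],[[0,0,0.11],[0,0,0],100],[[0,0,0.125],[0,0,0],100]]'

```text
clock: 22.95
tcp_pos: [0.4267, 0.0587, 0.1942]
orientation: [-3.026, 0.842, -0.004]
contact_force: [-0.2, 0.1, -0.6]
grip_width: 0.0854
```

Emit:
arm_command --increments '[[[0,0,0],[0,0,0],100],[[0,0,0],[0,0,0],100]]'

```text
clock: 23.15
tcp_pos: [0.4259, 0.0582, 0.1918]
orientation: [3.026, -0.843, 0.001]
contact_force: [-0.2, -0.5, -1.0]
grip_width: 0.0857
```

```bash
python3 - <<'E'
from h import *
o=r.get_obs();x=o["tcp_pos"];print(x,o["orientation"],o["contact_force"],o["grip_width"])
p=P("wrist");f=r.grab_frame("wrist");cv2.imwrite("pics/w10.png",f);np.save("w10.npy",p)
s=r.grab_frame("scene");cv2.imwrite("pics/s10.png",s)
for z in(.083,.088): print("w",rim(f,p,(.4265,.0565),z,.032))
print("S",rim(f,p,(.5285,-.0437),.056,.027))
E
```

```text
[0.42594025 0.05817635 0.19177816] [ 3.02636956e+00 -8.42782363e-01  1.08735204e-03] [-0.24396059 -0.47258997 -1.03390284] 0.08572229659230554
w (array([0.42544619, 0.05670804]), np.float64(159.16001892089844), [np.float32(76.0), np.float32(79.0), np.float32(159.0), np.float32(82.0), np.float32(81.0)])
w (array([0.42654317, 0.05796825]), np.float64(144.52011108398438), [np.float32(76.0), np.float32(90.0), np.float32(145.0), np.float32(81.0), np.float32(80.0)])
S (array([ 0.52885658, -0.0427915 ]), np.float64(206.15939331054688), [np.float32(91.0), np.float32(93.0), np.float32(206.0), np.float32(95.0), np.float32(91.0)])
```

Large flask seated (rim fits at z=0.083 best, centre within about 1 mm). Now the small flask.

Emit:
arm_command --increments '[[[0.01,-0.01,0],[0,0,0],100],[[0.03,-0.03,0],[0,0,0],100],[[0.055,-0.055,0],[0,0,0],100],[[0.08,-0.08,0],[0,0,0],100],[[0.097,-0.096,-0.01],[0,0,0],100],[[0.1025,-0.1015,-0.02],[0,0,0],100],[[0.1025,-0.1015,-0.03],[0,0,0],100],[[0.1025,-0.1015,-0.03],[0,0,0],100],[[0.1025,-0.1015,-0.03],[0,0,0],100]]'

```text
clock: 24.15
tcp_pos: [0.5275, -0.042, 0.1612]
orientation: [3.027, -0.839, -0.003]
contact_force: [0.2, 0.2, 0.0]
grip_width: 0.0856
```

```bash
python3 - <<'E'
from h import *
o=r.get_obs();x=o["tcp_pos"];print(x,o["contact_force"],o["grip_width"])
p=P("wrist");f=r.grab_frame("wrist");cv2.imwrite("pics/w11.png",f);np.save("w11.npy",p)
print("S",rim(f,p,(.5285,-.0434),.056,.027))
E
```

```text
[ 0.52752468 -0.04196977  0.16119602] [0.19982463 0.21615446 0.01602337] 0.08558205264111916
S (array([ 0.52940113, -0.04308841]), np.float64(145.71572875976562), [np.float32(77.0), np.float32(78.0), np.float32(146.0), np.float32(73.0), np.float32(72.0)])
```

Emit:
arm_command --increments '[[[0.001,-0.001,-0.015],[0,0,0],100],[[0.0015,-0.001,-0.04],[0,0,0],100],[[0.0015,-0.001,-0.07],[0,0,0],100],[[0.0015,-0.001,-0.095],[0,0,0],100],[[0.0015,-0.001,-0.112],[0,0,0],100],[[0.0015,-0.001,-0.12],[0,0,0],100],[[0.0015,-0.001,-0.12],[0,0,0],100],[[0.0015,-0.001,-0.12],[0,0,0],80],[[0.0015,-0.001,-0.12],[0,0,0],70],[[0.0015,-0.001,-0.12],[0,0,0],60]]' --newtons 40

```text
clock: 25.2
tcp_pos: [0.5306, -0.0441, 0.0428]
orientation: [-3.026, 0.842, -0.002]
contact_force: [-0.2, 0.5, 3.3]
grip_width: 0.0526
```

Emit:
arm_command --increments '[[[0,0,0],[0,0,0],50],[[0,0,0],[0,0,0],50],[[0,0,0],[0,0,0],50],[[0,0,0],[0,0,0],50]]'

```text
clock: 25.6
tcp_pos: [0.5306, -0.0441, 0.0428]
orientation: [-3.026, 0.842, -0.003]
contact_force: [-1.2, 0.5, 5.4]
grip_width: 0.0524
```

Emit:
arm_command --increments '[[[0,0,0.005],[0,0,0],50],[[0,0,0.02],[0,0,0],50],[[0,0,0.045],[0,0,0],50],[[0,-0.005,0.07],[0,0,0],50],[[0,-0.02,0.085],[0,0,0],50],[[0.0005,-0.045,0.09],[0,0,0],50],[[0.001,-0.07,0.09],[0,0,0],50],[[0.002,-0.095,0.09],[0,0,0],50],[[0.0025,-0.12,0.09],[0,0,0],50],[[0.0025,-0.138,0.09],[0,0,0],50]]'

```text
clock: 26.6
tcp_pos: [0.5324, -0.1844, 0.1329]
orientation: [3.025, -0.845, 0.002]
contact_force: [-0.4, 0.4, -1.3]
grip_width: 0.0527
```

Emit:
arm_command --increments '[[[0,-0.006,0],[0,0,0],50],[[0,-0.006,0],[0,0,0],50],[[0,-0.006,0],[0,0,0],50],[[0,-0.006,0],[0,0,0],50]]'

```text
clock: 27.0
tcp_pos: [0.5327, -0.1866, 0.1319]
orientation: [-3.027, 0.839, -0.0]
contact_force: [-0.3, 0.1, -1.6]
grip_width: 0.0529
```

```bash
python3 - <<'E'
from h import *
o=r.get_obs();x=o["tcp_pos"];print(x,o["orientation"],o["contact_force"],o["grip_width"])
p=P("wrist");f=r.grab_frame("wrist");cv2.imwrite("pics/w12.png",f);np.save("w12.npy",p)
print("S",rim(f,p,x[:2],x[2]+.0132,.027))
E
```

```text
[ 0.53272526 -0.186583    0.13185575] [-3.02677030e+00  8.39143270e-01 -5.13074518e-05] [-0.31001961  0.12771544 -1.58272158] 0.05289613533561734
S (array([ 0.53343631, -0.1866867 ]), np.float64(170.00987243652344), [np.float32(111.0), np.float32(108.0), np.float32(170.0), np.float32(112.0), np.float32(105.0)])
```

Emit:
arm_command --increments '[[[0,-0.001,0],[0,0,0],50],[[0,-0.0013,-0.008],[0,0,0],50],[[0,-0.0013,-0.018],[0,0,0],50],[[0,-0.0013,-0.028],[0,0,0],50],[[0,-0.0013,-0.038],[0,0,0],50],[[0,-0.0013,-0.048],[0,0,0],50],[[0,-0.0013,-0.057],[0,0,0],50],[[0,-0.0013,-0.065],[0,0,0],50],[[0,-0.0013,-0.069],[0,0,0],50],[[0,-0.0013,-0.069],[0,0,0],50]]'

```text
clock: 28.05
tcp_pos: [0.5322, -0.1894, 0.062]
orientation: [-3.026, 0.842, 0.002]
contact_force: [-0.7, 0.5, -2.0]
grip_width: 0.0526
```

Emit:
arm_command --increments '[[[0,0,-0.003],[0,0,0],50],[[0,0,-0.006],[0,0,0],50],[[0,0,-0.009],[0,0,0],50],[[0,0,-0.0115],[0,0,0],50],[[0,0,-0.013],[0,0,0],50],[[0,0,-0.013],[0,0,0],50]]'

```text
clock: 28.65
tcp_pos: [0.5327, -0.1893, 0.0495]
orientation: [-3.026, 0.842, -0.0]
contact_force: [0.1, -1.0, -2.5]
grip_width: 0.0523
```

Emit:
arm_command --increments '[[[0,0,-0.0007],[0,0,0],50],[[0,0,-0.0014],[0,0,0],50],[[0,0,-0.002],[0,0,0],50],[[0,0,-0.002],[0,0,0],50]]'

```text
clock: 29.05
tcp_pos: [0.5329, -0.1892, 0.0479]
orientation: [-3.026, 0.842, -0.001]
contact_force: [0.6, 2.1, 1.7]
grip_width: 0.0524
```

Contact at the expected height (0.0479 against 0.0478). Release, rise, and back off to the left.

Emit:
arm_command --increments '[[[0,0,-0.0003],[0,0,0],50],[[0,0,-0.0003],[0,0,0],70],[[0,0,-0.0003],[0,0,0],90],[[0,0,-0.0003],[0,0,0],100],[[0,0,0.01],[0,0,0],100],[[0,0,0.03],[0,0,0],100],[[0,0,0.055],[0,0,0],100],[[0,0,0.085],[0,0,0],100],[[0,0,0.115],[0,0,0],100],[[0,0,0.135],[0,0,0],100]]'

```text
clock: 30.05
tcp_pos: [0.5333, -0.1896, 0.1856]
orientation: [3.026, -0.842, 0.005]
contact_force: [-0.7, 0.1, -0.9]
grip_width: 0.0856
```

Emit:
arm_command --increments '[[[-0.01,0,0.01],[0,0,0],100],[[-0.03,0,0.02],[0,0,0],100],[[-0.05,0,0.02],[0,0,0],100],[[-0.055,0,0.02],[0,0,0],100],[[-0.055,0,0.02],[0,0,0],100],[[-0.055,0,0.02],[0,0,0],100]]'

```text
clock: 30.65
tcp_pos: [0.4779, -0.1895, 0.2025]
orientation: [-3.026, 0.842, -0.0]
contact_force: [-0.4, -0.3, -0.5]
grip_width: 0.0857
```

```bash
python3 - <<'E'
from h import *
o=r.get_obs();x=o["tcp_pos"];print(x,o["contact_force"],o["grip_width"])
p=P("wrist");f=r.grab_frame("wrist");cv2.imwrite("pics/w13.png",f)
s=r.grab_frame("scene");cv2.imwrite("pics/s13.png",s)
for z in(.056,.061,.066):print("S",z,rim(f,p,(.5332,-.1885),z,.027)[:2])
S=P("scene")
for z in(.078,.083,.088):print("scL",z,rim(s,S,(.4265,.0565),z,.032)[:2])
q=np.zeros((600,800,3),np.uint8)
u,v=proj(S,(.4265,.0565,.05)).astype(int);q[:500,:400]=cv2.resize(s[v-50:v+50,u-40:u+40],(400,500),interpolation=cv2.INTER_CUBIC)
u,v=proj(p,(.5332,-.1885,.06)).astype(int); print(u,v)
v0,u0=max(v-65,0),max(u-65,0)
q[:400,400:]=cv2.resize(f[v0:v0+130,u0:u0+130],(400,400),interpolation=cv2.INTER_CUBIC)
u,v=proj(S,(.5332,-.1885,.04)).astype(int);q[400:,500:700]=cv2.resize(s[v-25:v+25,u-25:u+25],(200,200),interpolation=cv2.INTER_CUBIC)
cv2.imwrite("pics/c13.png",q)
E
```

```text
[ 0.47793548 -0.18945349  0.20247907] [-0.42087048 -0.3210509  -0.49467391] 0.08568487598787215
S 0.056 (array([ 0.53351171, -0.19019417]), np.float64(160.4616241455078))
S 0.061 (array([ 0.53321485, -0.18918847]), np.float64(167.63980102539062))
S 0.066 (array([ 0.53291062, -0.18826179]), np.float64(163.1433868408203))
scL 0.078 (array([0.42791943, 0.0494855 ]), np.float64(217.81089782714844))
scL 0.083 (array([0.4248661 , 0.05496114]), np.float64(217.16725158691406))
scL 0.088 (array([0.42183879, 0.06040599]), np.float64(214.6862030029297))
384 189
```

View pics/c13.png

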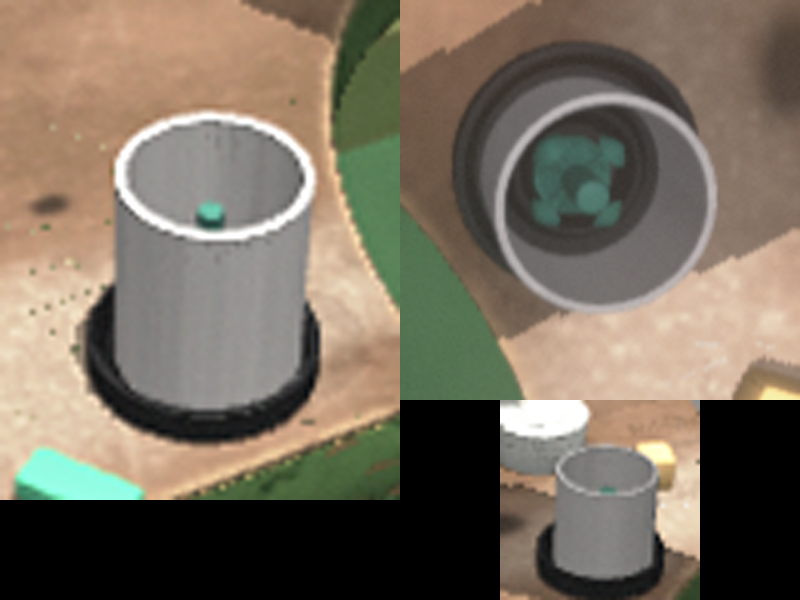

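Both flasks stand level and fully down inside their rims, with upright trees centred inside. The gripper is well clear, so I'm handing in.

```bash
python3 -c "
from bench import r
print(r.hand_in())"
```

```text
the job is handed in; nothing more can be done
None
```

The job is done and handed in at about 31 s on the clock. The tall tree is in the large base and the short tree in the small one. I set both trees first, then lowered the large flask over the tall tree and the small flask over the short one. Everything was released and the gripper moved well clear.

**Last checks:**
- **Seating:** each flask touched down at the height its seat should give. The tool height was 0.0671 m (expected 0.0671 m) for the large flask and 0.0479 m (expected 0.0478 m) for the small one.
- **Level and position:** the wrist camera fitted the rims best at the seated heights, 83 mm for the large flask and 61 mm for the small. Each was within about 1–2 mm of its base centre.
- **Trees:** the last picture shows both trees upright inside their flasks, clear of the walls.

**Disagreements:**
- The wrist, top and scene cameras differed by 1–2 mm, about their stated accuracy.
- The scene camera could not tell the large flask's rim height apart between 78 and 88 mm, so that height rests on the wrist camera and the touch-down.
- Setting down the short tree gave a brief push of about 13 N before I let go. The tree stood upright and centred afterwards.

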